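Right the leaning module and lock the keeper collar

TASK

The front module in the slotted rack has slumped forward onto the rail: tip it back until it stands upright on its edge against the slot wall. Then turn the rack's lock collar, by pushing its keeper arm round in front of the module, past its detent and fully home to the locked mark (the double bar, next to the module). Push gently, without forcing either part, and leave the other module and the things beside the rack where they are.

Things in the scene. Friction and masses are not known exactly. Their poses are not given: they have to be found in the camera images.
- rack: Fixed rack. Base plate x -70..60, y -100..100, 8 mm thick; origin at its underside, x away from the robot, y left. Two upright slot walls, 126 mm long in y (middle y -34), tops at z 58 mm, at x 0..5 and 30..35 mm. In front a round rail, 8 mm thick, along y -93..30 at x -35, z 28 mm. The pedestal with the lock collar stands at x -30, y 68 mm, 78 mm high.
- slot (a point): Middle of the front slot's floor, where the underside of the upright module belongs: 11 mm in front of the first wall, on top of the base plate (rack frame -11, -32, 8 mm). Axes as the rack's.
- collar_axis (a point): Point on the collar's vertical axis at mid-height of the keeper arm, 61 mm over the bench (rack frame -30, 68, 61 mm). The collar is a dark steel knurled ring, 52 mm across, z 45..73 mm, on a flange 68 mm across whose top is at z 40 mm and carries the marks.
- keeper_push (a point): Middle of the aluminium keeper arm that grows out of the collar, 65 mm from its axis, z 61 mm. Arm 10 mm wide, 12 mm high (z 55..67), round end 94 mm from the axis; x axis outward along it. Beyond 34 mm from the axis nothing is below it but the rail (top z 32 mm). Locked, it points along the rack's -y, 3 mm in front of the upright module.
- collar (a joint): Collar angle in rad: 0 open, growing anticlockwise from above to 2.2 at the stop (locked, arm along the rack's -y). Stiff (0.2 N m); between about 1.6 and 1.9 a spring plunger resists (about 10 N at the arm's middle), then the collar snaps on. Over 45 N on it counts as forcing.
- module: Grey plug-in module, 70 x 110 x 22 mm (x, y, z), 0.2 kg, origin at the middle of its 70 x 110 back face, z out of its front face. On a long edge in the front slot; x points up when upright. At first it leans 30 degrees to the robot, front face on the rail, top 80 mm over the bench (78 upright). Within 17 degrees of upright it tips back by itself. Over 45 N on it counts as forcing.
- module_rear: The same kind of module, upright in the rear slot: leave alone.
- transformer: Small mains transformer, 44 x 66 x 40 mm, left of the rack: leave alone.
- battery: Block battery, 18 x 31 x 47 mm, standing behind the rack: leave alone.
- pliers: Long-nose pliers, 145 mm long, 12 mm high, lying in front of the rack: leave alone.
There are look-alikes about, which are no part of the job. Leave any brown look-alike of the module alone.

How it is judged:
By the outcome, as a careful person would: the job done as asked, in the order asked, and still so for the second after the job is handed in, with the robot touching nothing.
It also fails if it takes over 64 s, if anything falls off the work surface, if the arm or the gripper's body presses on something with over 40 N, if the wrist force passes 120 N, or if a joint passes its speed limit or range.

ROBOT

A 6-joint arm with a two-finger parallel gripper is mounted at the origin on a cart in front of the work surface, level with it; the furniture and walls round the work are solid. World frame = base frame: x ahead of the robot, y to its left, z up, the work surface at z = 0. Lengths are in mm, angles in rad, forces in N, time in s.
With the tool pointing down it reaches from about 275 to 750 mm from the base axis. Payload 10.2 kg.
Tool frame: the origin (TCP) lies midway between the tips of the shut fingers; the grasp point (between the pads) lies 19 mm behind it; z points along the fingers, y is the line along which they close (so a half turn about z gives the same grasp; the last joint's range is limited). The gripper opens to 85 mm and grips with 20 to 120 N. Pads are 22 mm wide; open, the fingers measure 114 mm over their backs; the gripper's body (76 mm by 85 mm) begins 54 mm behind the grasp point. The pads swing forward as they close: fully open they stand 13 mm farther back than shut.
Start: joints at [-0.223, 0.313, 1.498, -0, 1.331, -0.223], TCP at [525.006, -0.013, 205.894] pointing down, gripper open.
Joint ranges: [-2.94, 2.94], [-0.97, 2.17], [0.19, 2.56], [-1.23, 4.37], [0.02, 3.11], [-2.88, 2.88]. Speed limits (rad/s): [2.39, 2.39, 3.01, 3.14, 3.14, 3.14].

INTERFACE

Orientations are given as a unit quaternion [w, x, y, z].
In Python, from rig import ctrl gives the robot as it stands.
- The arm moves only by the tool arm_command, never from a script. Its argument "increments" is a list of rows, each an object with "dr": the turn, a rotation vector about the tool's x, y, z in units of pi/4 rad (1.0 is pi/4 rad), a list of three; "offset": the shift along the tool's x, y, z in units of 120 mm (1.0 is 120 mm), a list of three; "hand": the opening, from -1 (shut) to 1 (fully open). A call has 1 to 8 rows; each row shifts and turns the commanded pose from where the row before left it, along the tool's axes as they then stand; what a row does not reach is not made up. A row lasts 1/10 s, in which the tool goes at most 50 mm and 8.59 degrees, less where a joint would pass 70% of its speed; a pose out of reach is approached as far as the arm can. A call with a number of a shift or a turn outside -1 to 1 is refused whole. A call with a gripper value outside its range is refused whole. The fingers move at their own pace and stop on an object; "grip_force" is the grip in N (left out, the last holds). Time passes only in rows, so rows that do not move let the fingers close. It gives the time, the measured TCP pose, the force, the opening and the grip force at its end, in the units of the state.
- ctrl.sense(): the state, without advancing time (a new reading comes with each control period).
- ctrl.capture(name): name is "scene" or "side" or "wrist"; returns the picture (400x640x3 uint8, red, green, blue); there is no depth.
- ctrl.camera_info(name): a dict with "K" (3x3 intrinsics, pixels), "R" (3x3) and "t" (3): a world point X has camera coordinates R X + t. Camera axes: x right, y down, z forward; pixel columns grow to the right and rows downward; lengths in mm; the calibration is good to about 2 mm. A picture is of the moment at which its call begins: read the wrist's pose just before it. camera_info takes no time and is no camera call; for the wrist camera it gives the pose at the moment of the call.
- ctrl.finish_job(): hands the job in; it is judged then, once.
The state is a dict: "time_s": time; "joints": joint angles; "dq": joint speeds; "tau": joint torques, N m; "eef_pos": TCP position; "ee_rot": TCP orientation; "force": force on the tool from outside, world axes, zero at the start; "wrist_torque": the same for the moment, N m; "grip_width": opening from 0.0 (shut) to 1.0 (fully open); "grip_force": force on a finger pad.
Only numpy, scipy, OpenCV 4.12 (cv2) and the standard library are available. Lean on these libraries where they do the work, as an engineer would, in place of code of your own. Each camera call takes 0.05 s, during which the arm holds its last target. There are 200 camera calls.

## Working session

There is one attempt and no reset: what is moved stays moved. The work goes in short steps, Python scripts to look and compute and a tool call to move; the robot and the scene stay as the last step left them, time stands still between calls to the robot, and variables do not carry over. Pictures are saved under pics/ and viewed, at most 10 in all, crops included, and the job is handed in when it is done.

Besides the shell and the picture viewer there is one more tool, called after "Request:" in YAML: its name, and indented under it one key for each argument. arm_command: Moves the arm, as the interface text tells. Shifts and turns lie within -1 to 1; 1 stands for 120 mm of shift or pi/4 rad of turn. Its arguments: {"type":"object","properties":{"increments":{"type":"array"},"grip_force":{"type":"number"}},"required":["increments"]}

```bash
ls; mkdir -p pics
python3 - <<'E'
from rig import ctrl
import cv2
for n in ("scene","side","wrist"):
    i=ctrl.camera_info(n); print(n,i["K"].round(1).tolist(),i["R"].round(4).tolist(),i["t"].round(1).tolist())
    cv2.imwrite(f"pics/{n}0.png",ctrl.capture(n)[:,:,::-1])
s=ctrl.sense();print(s)
E
```

```text
pics
scene [[437.3, 0.0, 322.9], [0.0, 437.3, 203.6], [0.0, 0.0, 1.0]] [[0.764, -0.6449, 0.0188], [-0.3024, -0.3838, -0.8725], [0.5699, 0.6609, -0.4883]] [-276.2, 313.9, 401.6]
side [[488.4, 0.0, 316.7], [0.0, 488.4, 193.4], [0.0, 0.0, 1.0]] [[-0.9694, -0.2455, -0.0068], [-0.0695, 0.3008, -0.9511], [0.2355, -0.9215, -0.3087]] [600.3, 52.5, 968.8]
wrist [[276.7, 0.0, 323.5], [0.0, 276.7, 194.2], [0.0, 0.0, 1.0]] [[1.0, 0.0003, 0.0004], [0.0002, -0.9598, 0.2806], [0.0004, -0.2806, -0.9598]] [-524.0, -36.9, 378.2]
{'time_s': 0.15, 'joints': array([-2.23411815e-01,  3.13313289e-01,  1.49826944e+00,  1.45173491e-05,
        1.33100639e+00, -2.23466875e-01]), 'dq': array([-8.30123744e-04, -1.68414259e-03, -2.66673553e-03,  5.68549143e-05,
        1.75061127e-03,  2.02552846e-04]), 'tau': array([ 1.79854873e-03, -4.12368500e+01, -2.59796566e+01, -1.57318855e-04,
        3.17765021e-03, -3.62555340e-05]), 'eef_pos': array([5.24777130e+02, 3.63276530e-02, 2.05468153e+02]), 'ee_rot': array([-4.25367315e-04,  7.07088448e-01,  7.07124938e-01, -2.59514607e-04]), 'force': array([-0.81716808,  0.61984338,  0.07084653]), 'wrist_torque': array([ 0.01537597, -0.00444286,  0.00910268]), 'grip_force': 0.0, 'grip_width': 1.0006456590418709}
```

View pics/scene0.png

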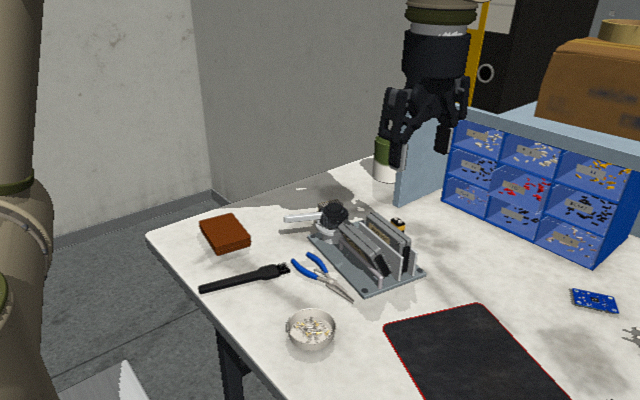

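View pics/wrist0.png

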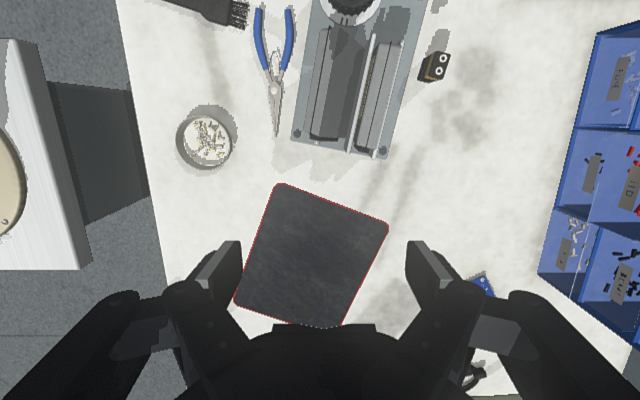

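View pics/side0.png

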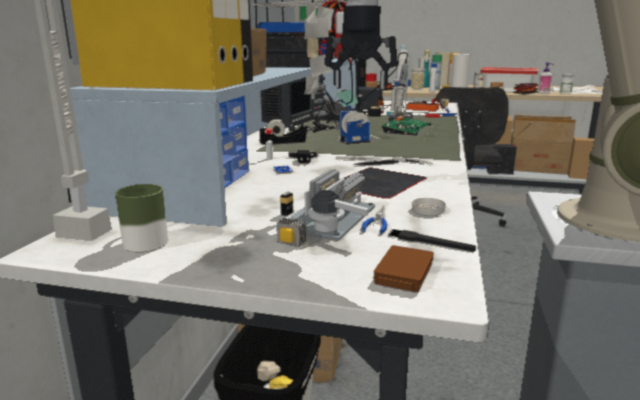

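Scene shows the rack with the slumped grey module (scene 365,250), the rear module (390,235), the keeper arm at (300,217) and the brown look-alike block at (225,233). In the wrist view the front module is at (330,85), the rear one at (380,95) and the pliers at (275,70). The side view has the transformer at (290,235). I'll move left for a view of the whole rack.

Request:
arm_command:
  increments:
    - {"dr": [0,0,0],"offset": [0.4,0,0],"hand": -1}
    - {"dr": [0,0,0],"offset": [0.4,0,0],"hand": -1}
    - {"dr": [0,0,0],"offset": [0.4,0,-0.1],"hand": -1}
    - {"dr": [0,0,0],"offset": [0,0,0],"hand": -1}
    - {"dr": [0,0,0],"offset": [0,0,0],"hand": -1}

```text
time_s: 0.65
eef_pos: [524.8, 144.6, 217.7]
ee_rot: [-0.0, 0.706, 0.708, -0.0]
force: [-0.4, -0.3, -0.1]
grip_width: 0.14
grip_force: 0.0
```

Run:
```python
from rig import ctrl
import cv2,pickle
i=ctrl.camera_info("wrist"); im=ctrl.capture("wrist")[:,:,::-1]
pickle.dump((i,im),open("w1.pkl","wb"))
c=im[60:360,140:540]
cv2.imwrite("pics/w1.png",cv2.resize(c,(800,600),interpolation=cv2.INTER_CUBIC))
s=ctrl.sense();print(s["time_s"],s["eef_pos"],s["ee_rot"],s["force"],s["grip_width"])
```

```text
0.7 [524.85646481 143.60935057 217.44779789] [-1.40203495e-04  7.07034520e-01  7.07178897e-01 -4.18171371e-04] [-0.57836065 -0.22655894 -0.80230629] 0.05308472507142501
```

View pics/w1.png

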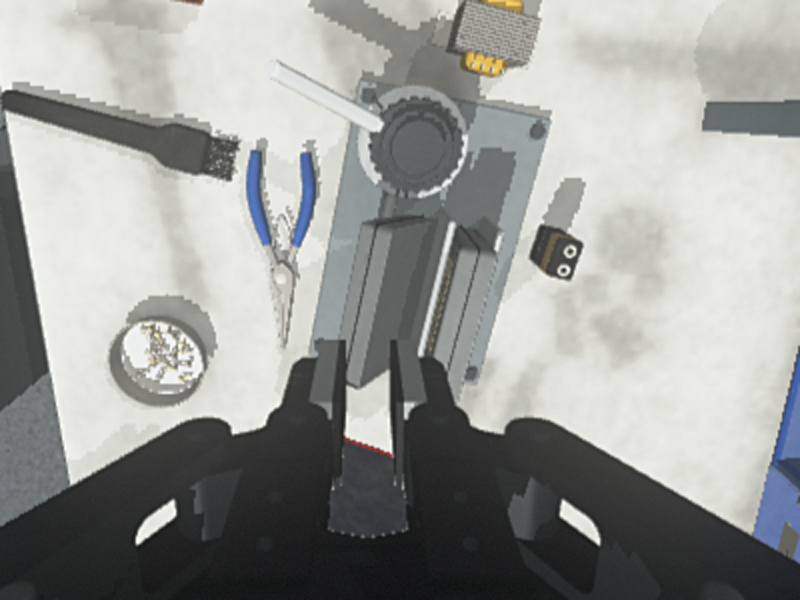

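The view shows the slumped front module (crop 390,300), the rear module (460,300), the collar (415,145) and the keeper arm tip (275,70), which is open. The only possible confusions are the rear module and the brown block, which lies off to the left. Next I'll fit the rack pose.

```bash
cat > h.py <<'E'
import numpy as np,pickle
from scipy.optimize import least_squares
from rig import ctrl
def proj(i,X):
    c=X@np.array(i["R"]).T+np.array(i["t"]); p=c@np.array(i["K"]).T; return p[:,:2]/p[:,2:]
def rack(P,r):
    c,s=np.cos(P[2]),np.sin(P[2]); r=np.atleast_2d(r)
    return np.c_[P[0]+c*r[:,0]-s*r[:,1],P[1]+s*r[:,0]+c*r[:,1],r[:,2]]
def where():  # tool in rack frame, yaw of tool x relative to the target (rack -x)
    P=np.load("P.npy"); s=ctrl.sense(); from scipy.spatial.transform import Rotation as R
    T=R.from_quat(s["ee_rot"],scalar_first=True).as_matrix()
    d=s["eef_pos"][:2]-P[:2]; c,sn=np.cos(P[2]),np.sin(P[2])
    print("t",round(s["time_s"],2),"rack xy",(c*d[0]+sn*d[1]).round(1),(-sn*d[0]+c*d[1]).round(1),"z",s["eef_pos"][2].round(1),
     "toolx yaw rack deg",np.degrees(np.arctan2(T[1,0],T[0,0])-P[2]).round(2),"zaxis",T[:,2].round(3),"F",s["force"].round(1),"j",s["joints"].round(2),"w",round(s["grip_width"],2))
E
python3 - <<'E'
from h import *
i1,_=pickle.load(open("w1.pkl","rb"))
i0={"K":i1["K"],"R":[[1,.0003,.0004],[.0002,-.9598,.2806],[.0004,-.2806,-.9598]],"t":[-524,-36.9,378.2]}
f=lambda x,y:[140+x/2,60+y/2]
X=np.array([[-70,100,8],[60,100,8],[-30,68,73]]); U=np.array([f(363,72),f(551,108),f(415,147)])
X0=np.array([[-70,-100,8]]);U0=np.array([[291,157]])
res=lambda P:np.r_[(proj(i1,rack(P,X))-U).ravel(),(proj(i0,rack(P,X0))-U0).ravel()]
o=least_squares(res,[560,130,-.2]);P=o.x;print(P,o.fun.round(1));np.save("P.npy",P)
tip=np.array([f(275,70)])
for a in np.arange(2.2,2.8,.1):
    print(a.round(1),proj(i1,rack(P,[[-30+94*np.cos(a),68+94*np.sin(a),67]])).round(1),end=" ")
print("tip",tip)
print("module top edge ends front/back",((proj(i1,rack(P,[[-53.8,23,68.6],[-34.8,23,79.6]]))-[140,60])*2).round(0))
where()
E
```

```text
[ 5.70766243e+02  1.20281191e+02 -1.43983414e-01] [ -4.2   6.1  -0.4   3.3   0.2   1.9   4.4 -12.2]
2.2 [[307.4  53.8]] 2.3 [[299.8  58.8]] 2.4 [[292.7  64.6]] 2.5 [[286.4  71. ]] 2.6 [[280.7  78.1]] 2.7 [[275.8  85.7]] tip [[277.5  95. ]]
module top edge ends front/back [[361. 222.]
 [395. 231.]]
t 0.7 rack xy -48.8 16.5 z 217.4 toolx yaw rack deg 98.26 zaxis [-0.001 -0.    -1.   ] F [-0.6 -0.2 -0.8] j [ 0.05  0.35  1.42 -0.    1.38  0.05] w 0.05
```

Request:
arm_command:
  increments:
    - {"dr": [0,0,0],"offset": [-0.25,0.1,-0.25],"hand": -1}
    - {"dr": [0,0,0],"offset": [-0.25,0.1,-0.25],"hand": -1}
    - {"dr": [0,0,0],"offset": [0,0,-0.25],"hand": -1}
    - {"dr": [0,0,0],"offset": [0,0,0],"hand": -1}
    - {"dr": [0,0,0],"offset": [0,0,0],"hand": -1}
    - {"dr": [0,0,0],"offset": [0,0,0],"hand": -1}

```text
time_s: 1.3
eef_pos: [548.6, 83.5, 306.5]
ee_rot: [-0.001, 0.707, 0.707, -0.001]
force: [-0.3, 0.4, -0.4]
grip_width: -0.0
grip_force: 0.0
```

Run:
```python
from h import *
import cv2
i=ctrl.camera_info("wrist"); im=ctrl.capture("wrist")[:,:,::-1]
pickle.dump((i,im),open("w2.pkl","wb"))
cv2.imwrite("pics/w2.png",cv2.resize(im[20:220,220:460],(720,600),interpolation=cv2.INTER_CUBIC))
where()
```

```text
t 1.35 rack xy -16.7 -39.3 z 306.5 toolx yaw rack deg 98.23 zaxis [-0.002  0.    -1.   ] F [-0.8 -0.3 -0.2] j [-0.06  0.34  1.21 -0.    1.6  -0.06] w -0.0
```

View pics/w2.png

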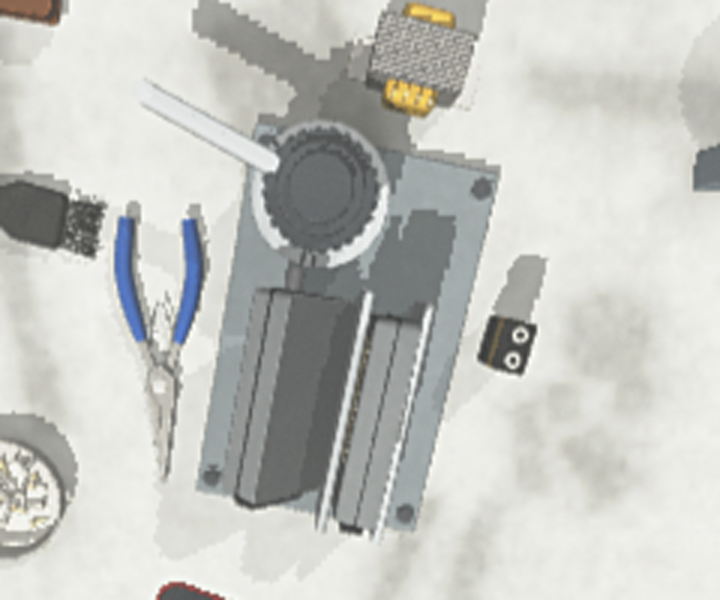

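Run:
```python
from h import *
i,_=pickle.load(open("w2.pkl","rb"))
f=lambda U:np.array(U)/3+[220,20]
X=np.array([[-70,100,8],[60,100,8],[-70,-100,8],[60,-100,8],[-30,68,73]]); U=f([[257,113],[500,168],[197,488],[414,530],[320,185]])
o=least_squares(lambda P:(proj(i,rack(P,X))-U).ravel(),[560,130,-.2]);P=o.x;print(P,o.fun.round(1));np.save("P.npy",P)
b=lambda X:((proj(i,rack(P,X))-[220,20])*3).round(0).tolist()
for a in np.arange(2.3,2.8,.1): print(a.round(1),b([[-30+94*np.cos(a),68+94*np.sin(a),67]]),end=" ")
print("module F,B left; F,B right",b([[-53.8,23,68.6],[-34.8,23,79.6],[-53.8,-87,68.6],[-34.8,-87,79.6]]), "wall ends",b([[0,29,58],[0,-97,58]]))
i1,_=pickle.load(open("w1.pkl","rb")); print("w1 check",((proj(i1,rack(P,X))-[140,60])*2).round(0).tolist())
where()
```

```text
[ 5.68601370e+02  1.23543653e+02 -1.93574841e-01] [-0.5  0.8  0.5  0.  -0.5 -0.   0.1 -0.2  0.4 -0.5]
2.3 [[210.0, -17.0]] 2.4 [[192.0, -3.0]] 2.5 [[176.0, 12.0]] 2.6 [[161.0, 30.0]] 2.7 [[149.0, 48.0]] module F,B left; F,B right [[252.0, 275.0], [292.0, 283.0], [215.0, 498.0], [250.0, 511.0]] wall ends [[366.0, 285.0], [315.0, 530.0]]
w1 check [[360.0, 75.0], [553.0, 115.0], [308.0, 353.0], [478.0, 384.0], [418.0, 143.0]]
t 1.35 rack xy -12.0 -42.9 z 306.5 toolx yaw rack deg 101.07 zaxis [-0.002  0.    -1.   ] F [-0.8 -0.3 -0.2] j [-0.06  0.34  1.21 -0.    1.6  -0.06] w -0.0
```

Request:
arm_command:
  increments:
    - {"dr": [0,0,-0.19],"offset": [0,0,0],"hand": -1}
    - {"dr": [0,0,-0.19],"offset": [0,0,0],"hand": -1}
    - {"dr": [0,0,-0.19],"offset": [0,0,0],"hand": -1}
    - {"dr": [0,0,-0.19],"offset": [0,0,0],"hand": -1}
    - {"dr": [0,0,-0.19],"offset": [0,0,0],"hand": -1}
    - {"dr": [0,0,-0.19],"offset": [0,0,0],"hand": -1}
    - {"dr": [0,0,-0.19],"offset": [0,0,0],"hand": -1}
    - {"dr": [0,0,-0.19],"offset": [0,0,0],"hand": -1}

```text
time_s: 2.15
eef_pos: [548.7, 84.1, 306.9]
ee_rot: [-0.001, 0.184, 0.983, -0.0]
force: [-0.2, 0.4, 0.2]
grip_width: 0.001
grip_force: 0.0
```

Request:
arm_command:
  increments:
    - {"dr": [0,0,-0.19],"offset": [0,0,0],"hand": -1}
    - {"dr": [0,0,-0.044],"offset": [0.2,0.05,0.2],"hand": -1}
    - {"dr": [0,0,0],"offset": [0.25,0.04,0.3],"hand": -1}
    - {"dr": [0,0,0],"offset": [0.2,0,0.3],"hand": -1}
    - {"dr": [0,0,0],"offset": [0,0,0],"hand": -1}
    - {"dr": [0,0,0],"offset": [0,0,0],"hand": -1}

```text
time_s: 2.75
eef_pos: [474.7, 110.4, 211.8]
ee_rot: [-0.0, 0.096, 0.995, -0.0]
force: [0.2, 0.1, 1.2]
grip_width: -0.001
grip_force: 0.0
```

```bash
python3 -c "
from h import *
where()"
```

```text
t 2.75 rack xy -89.6 -30.9 z 211.8 toolx yaw rack deg 180.04 zaxis [-0.001 -0.    -1.   ] F [0.2 0.1 1.2] j [-0.01  0.23  1.6  -0.    1.32 -1.39] w -0.0
```

Request:
arm_command:
  increments:
    - {"dr": [0,0,0],"offset": [0,0,0.35],"hand": -1}
    - {"dr": [0,0,0],"offset": [0,0,0.35],"hand": -1}
    - {"dr": [0,0,0],"offset": [0,0,0.35],"hand": -1}
    - {"dr": [0,0,0],"offset": [0,0,0.28],"hand": -1}
    - {"dr": [0,0,0],"offset": [-0.03,0,0],"hand": -1}
    - {"dr": [0,0,0],"offset": [0,0,0],"hand": -1}

```text
time_s: 3.35
eef_pos: [480.7, 109.3, 53.9]
ee_rot: [0.001, 0.097, 0.995, 0.0]
force: [0.3, -0.6, 0.6]
grip_width: -0.004
grip_force: 0.0
```

Request:
arm_command:
  increments:
    - {"dr": [0,0,0],"offset": [-0.03,0,0],"hand": -1}
    - {"dr": [0,0,0],"offset": [-0.03,0,0],"hand": -1}
    - {"dr": [0,0,0],"offset": [-0.03,0,0],"hand": -1}
    - {"dr": [0,0,0],"offset": [-0.03,0,0],"hand": -1}
    - {"dr": [0,0,0],"offset": [-0.03,0,0],"hand": -1}
    - {"dr": [0,0,0],"offset": [0,0,0],"hand": -1}

```text
time_s: 3.95
eef_pos: [496.6, 106.1, 52.4]
ee_rot: [0.0, 0.097, 0.995, 0.0]
force: [-0.0, -0.2, -1.0]
grip_width: 0.001
grip_force: 0.0
```

```bash
python3 -c "
from h import *
where()
import cv2
cv2.imwrite('pics/s1.png',cv2.resize(ctrl.capture('scene')[150:320,260:460,::-1],(700,595),interpolation=cv2.INTER_CUBIC))"
```

```text
t 3.95 rack xy -67.3 -31.0 z 52.4 toolx yaw rack deg 180.01 zaxis [ 0.  0. -1.] F [-0.  -0.2 -1. ] j [-0.02  0.46  1.73  0.    0.95 -1.4 ] w 0.0
```

View pics/s1.png

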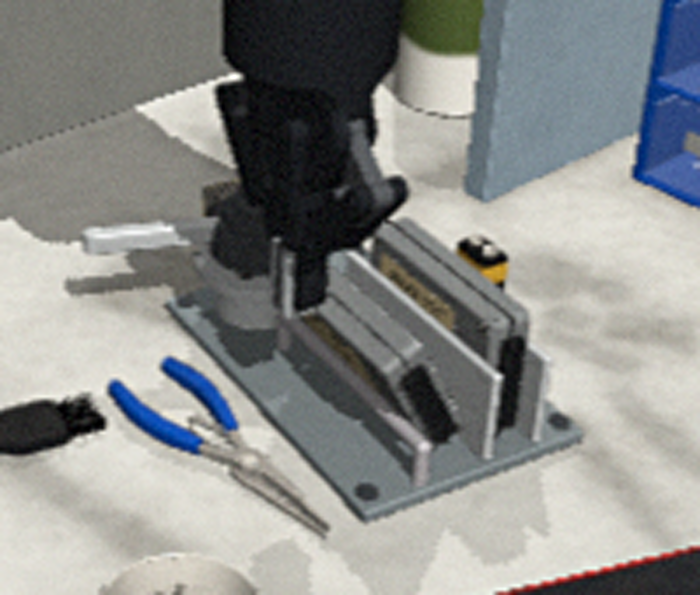

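The scene crop shows the shut fingers just in front of the module's top edge (300,300), above the rail. The module is leaning and has not been touched yet, so I'll push gently.

Request:
arm_command:
  increments:
    - {"dr": [0,0,0],"offset": [-0.03,0,0],"hand": -1}
    - {"dr": [0,0,0],"offset": [-0.03,0,0],"hand": -1}
    - {"dr": [0,0,0],"offset": [-0.03,0,0],"hand": -1}
    - {"dr": [0,0,0],"offset": [-0.03,0,0],"hand": -1}
    - {"dr": [0,0,0],"offset": [0,0,0],"hand": -1}

```text
time_s: 4.5
eef_pos: [510.7, 103.3, 52.3]
ee_rot: [0.0, 0.097, 0.995, 0.0]
force: [-0.5, -0.1, 0.2]
grip_width: 0.003
grip_force: 0.0
```

Request:
arm_command:
  increments:
    - {"dr": [0,0,0],"offset": [-0.03,0,0],"hand": -1}
    - {"dr": [0,0,0],"offset": [-0.03,0,0],"hand": -1}
    - {"dr": [0,0,0],"offset": [0,0,0],"hand": -1}

```text
time_s: 4.8
eef_pos: [517.7, 101.9, 52.3]
ee_rot: [0.0, 0.097, 0.995, 0.0]
force: [-0.1, -0.3, 0.5]
grip_width: 0.002
grip_force: 0.2
```

Request:
arm_command:
  increments:
    - {"dr": [0,0,0],"offset": [-0.03,0,0],"hand": -1}
    - {"dr": [0,0,0],"offset": [-0.02,0,0],"hand": -1}
    - {"dr": [0,0,0],"offset": [0,0,0],"hand": -1}
    - {"dr": [0,0,0],"offset": [0,0,0],"hand": -1}

```text
time_s: 5.2
eef_pos: [523.5, 100.9, 53.3]
ee_rot: [0.0, 0.096, 0.995, 0.0]
force: [-3.5, 1.3, 10.0]
grip_width: 0.001
grip_force: 5.0
```

```bash
python3 -c "
from h import *
where()
import cv2
cv2.imwrite('pics/s2.png',cv2.resize(ctrl.capture('scene')[190:320,300:460,::-1],(700,569),interpolation=cv2.INTER_CUBIC))"
```

```text
t 5.2 rack xy -39.9 -30.9 z 53.3 toolx yaw rack deg 180.03 zaxis [ 0.001 -0.    -1.   ] F [-3.5  1.3 10. ] j [-0.03  0.5   1.66 -0.    0.98 -1.41] w 0.0
```

View pics/s2.png

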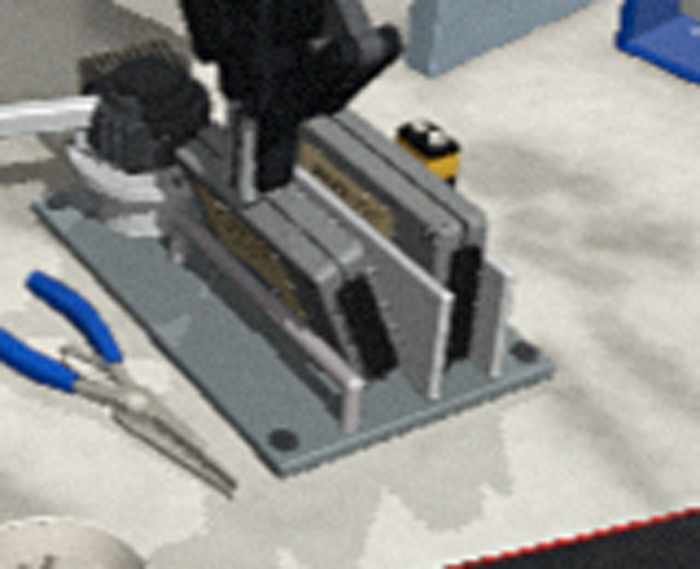

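```bash
python3 -c "
from h import *
P=np.load('P.npy');i=ctrl.camera_info('scene')
q=lambda X:((proj(i,rack(P,X))-[300,190])*4.376).round().tolist()
print('TCP',q([[-39.9,-30.9,53.3]]),'prev',((proj(i,rack(P,[[-67.3,-31,52.4]]))-[260,150])*3.5).round())
for d in (15,18,20,25,30):
  a=np.radians(d);b=-22+2*(d/30)
  print(d,q([[b-70*np.sin(a)+22*k*np.cos(a),y,8+70*np.cos(a)+22*k*np.sin(a)] for y in (23,-87) for k in (0,1)]))
print('rail',q([[-35,-93,32],[-35,30,32]]),'wall',q([[0,-97,58],[0,29,58]]))
"
```

```text
TCP [[254.0, 241.0]] prev [[295. 350.]]
15 [[186.0, 127.0], [231.0, 103.0], [345.0, 269.0], [394.0, 240.0]]
18 [[179.0, 131.0], [224.0, 105.0], [337.0, 273.0], [386.0, 242.0]]
20 [[174.0, 134.0], [219.0, 106.0], [332.0, 277.0], [381.0, 244.0]]
25 [[163.0, 143.0], [206.0, 111.0], [320.0, 286.0], [367.0, 250.0]]
30 [[151.0, 152.0], [193.0, 117.0], [307.0, 297.0], [353.0, 257.0]]
rail [[354.0, 371.0], [181.0, 206.0]] wall [[444.0, 293.0], [257.0, 134.0]]
```

The crop shows the module tipped only to about 22°, with the fingertip on its top edge (265,200). The 10 N upward force agrees with that. I'll back off and come in lower.

Request:
arm_command:
  increments:
    - {"dr": [0,0,0],"offset": [0.04,0,-0.01],"hand": -1}
    - {"dr": [0,0,0],"offset": [0.06,0,0],"hand": -1}
    - {"dr": [0,0,0],"offset": [0.08,0,0],"hand": -1}
    - {"dr": [0,0,0],"offset": [0.1,0,0],"hand": -1}
    - {"dr": [0,0,0],"offset": [0.1,0,0],"hand": -1}
    - {"dr": [0,0,0],"offset": [0,0,0.05],"hand": -1}
    - {"dr": [0,0,0],"offset": [0,0,0.06],"hand": -1}
    - {"dr": [0,0,0],"offset": [0,0,0],"hand": -1}

```text
time_s: 6.05
eef_pos: [478.1, 109.6, 39.1]
ee_rot: [-0.001, 0.097, 0.995, -0.0]
force: [0.2, 0.6, 0.9]
grip_width: 0.001
grip_force: 0.0
```

```bash
python3 -c "
from h import *
where()
import cv2
P=np.load('P.npy');i=ctrl.camera_info('scene');s=ctrl.sense();u=proj(i,s['eef_pos'][None])[0];print('tcp px',(u-[310,200])*8)
cv2.imwrite('pics/s3.png',cv2.resize(ctrl.capture('scene')[200:275,310:410,::-1],(800,600),interpolation=cv2.INTER_CUBIC))"
```

```text
t 6.05 rack xy -86.1 -31.1 z 39.1 toolx yaw rack deg 180.01 zaxis [-0.002  0.    -1.   ] F [0.2 0.6 0.9] j [-0.01  0.45  1.79 -0.    0.9  -1.39] w 0.0
tcp px [195.15880527 476.70477301]
```

View pics/s3.png

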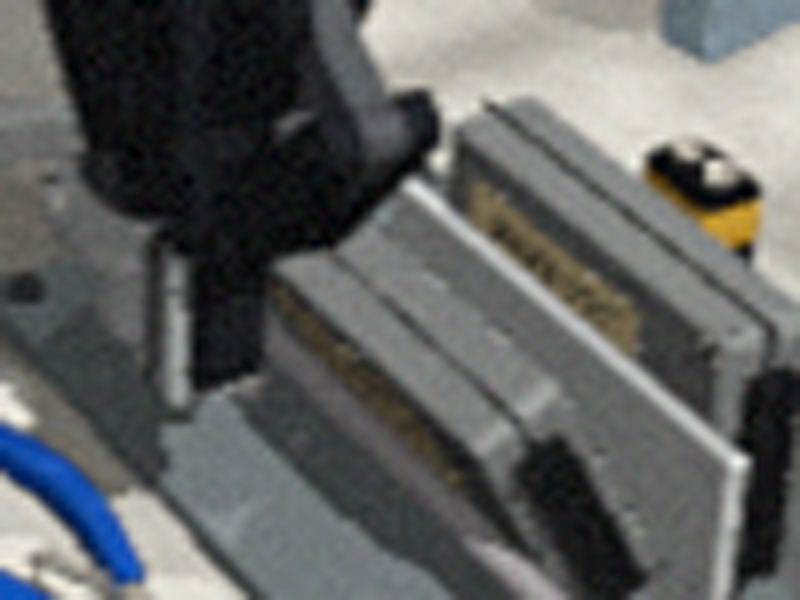

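The tip (205,395) sits about 18 mm higher than the TCP projection (195,477), and the module is back on the rail. I'll use the lower height, TCP z about 33.

Request:
arm_command:
  increments:
    - {"dr": [0,0,0],"offset": [-0.05,0,0.05],"hand": -1}
    - {"dr": [0,0,0],"offset": [-0.05,0,0],"hand": -1}
    - {"dr": [0,0,0],"offset": [-0.03,0,0],"hand": -1}
    - {"dr": [0,0,0],"offset": [-0.03,0,0],"hand": -1}
    - {"dr": [0,0,0],"offset": [-0.03,0,0],"hand": -1}
    - {"dr": [0,0,0],"offset": [-0.03,0,0],"hand": -1}
    - {"dr": [0,0,0],"offset": [0,0,0],"hand": -1}

```text
time_s: 6.8
eef_pos: [504.8, 104.5, 34.4]
ee_rot: [0.0, 0.097, 0.995, 0.0]
force: [-1.3, 0.3, 0.3]
grip_width: -0.003
grip_force: 0.2
```

Request:
arm_command:
  increments:
    - {"dr": [0,0,0],"offset": [-0.03,0,0],"hand": -1}
    - {"dr": [0,0,0],"offset": [-0.03,0,0],"hand": -1}
    - {"dr": [0,0,0],"offset": [0,0,0],"hand": -1}

```text
time_s: 7.1
eef_pos: [512.1, 103.0, 34.4]
ee_rot: [0.0, 0.097, 0.995, 0.0]
force: [0.2, 0.7, 0.1]
grip_width: 0.002
grip_force: 0.0
```

Request:
arm_command:
  increments:
    - {"dr": [0,0,0],"offset": [-0.03,0,0],"hand": -1}
    - {"dr": [0,0,0],"offset": [-0.03,0,0],"hand": -1}
    - {"dr": [0,0,0],"offset": [0,0,0],"hand": -1}

```text
time_s: 7.4
eef_pos: [519.0, 101.6, 34.3]
ee_rot: [0.0, 0.097, 0.995, 0.0]
force: [-0.4, -1.0, 0.6]
grip_width: -0.002
grip_force: 0.0
```

```bash
python3 -c "
from h import *
where()"
```

```text
t 7.4 rack xy -44.4 -31.0 z 34.3 toolx yaw rack deg 180.01 zaxis [ 0.001 -0.    -1.   ] F [-0.4 -1.   0.6] j [-0.03  0.52  1.68 -0.    0.94 -1.41] w -0.0
```

Request:
arm_command:
  increments:
    - {"dr": [0,0,0],"offset": [-0.03,0,0],"hand": -1}
    - {"dr": [0,0,0],"offset": [-0.02,0,0],"hand": -1}
    - {"dr": [0,0,0],"offset": [0,0,0],"hand": -1}

```text
time_s: 7.7
eef_pos: [524.7, 100.6, 34.3]
ee_rot: [0.0, 0.097, 0.995, -0.0]
force: [0.9, 0.3, 0.3]
grip_width: 0.003
grip_force: 0.0
```

Request:
arm_command:
  increments:
    - {"dr": [0,0,0],"offset": [-0.02,0,0],"hand": -1}
    - {"dr": [0,0,0],"offset": [0,0,0],"hand": -1}

```text
time_s: 7.9
eef_pos: [526.9, 100.2, 34.3]
ee_rot: [0.0, 0.096, 0.995, 0.0]
force: [-0.1, 1.2, -0.0]
grip_width: 0.004
grip_force: 0.0
```

Request:
arm_command:
  increments:
    - {"dr": [0,0,0],"offset": [-0.01,0,0],"hand": -1}
    - {"dr": [0,0,0],"offset": [0,0,0],"hand": -1}

```text
time_s: 8.1
eef_pos: [528.0, 99.9, 34.3]
ee_rot: [0.0, 0.096, 0.995, 0.0]
force: [0.6, -0.1, -0.6]
grip_width: 0.002
grip_force: 0.0
```

```bash
python3 -c "
from h import *
where()
import cv2
cv2.imwrite('pics/s4.png',cv2.resize(ctrl.capture('scene')[200:290,310:430,::-1],(800,600),interpolation=cv2.INTER_CUBIC))"
```

```text
t 8.1 rack xy -35.3 -31.0 z 34.3 toolx yaw rack deg 180.02 zaxis [ 0.  0. -1.] F [ 0.6 -0.1 -0.6] j [-0.03  0.54  1.66  0.    0.95 -1.41] w 0.0
```

View pics/s4.png

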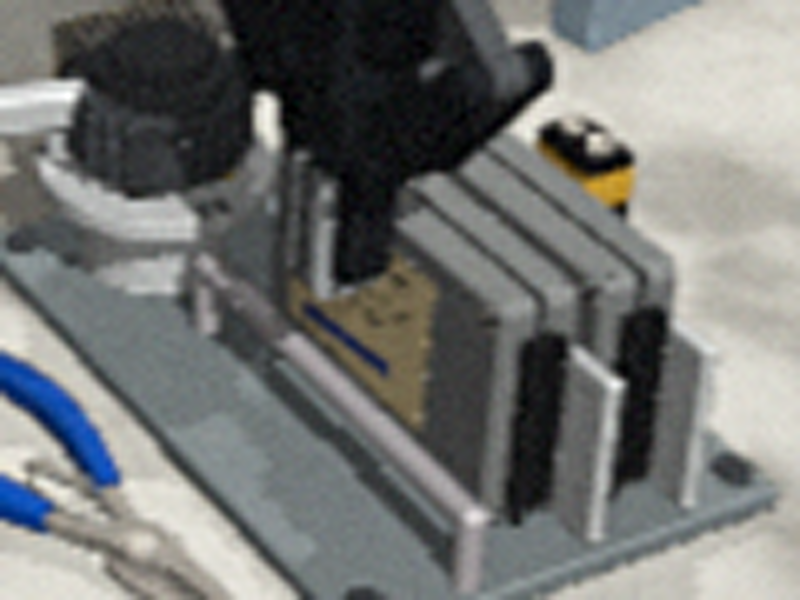

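The crop shows the front module standing upright against the wall, parallel with the rear one, and the finger in front of it at (360,280). Forces are about zero. Now I'll retreat, rise, and go round to the keeper arm.

Request:
arm_command:
  increments:
    - {"dr": [0,0,0],"offset": [0.1,0,0],"hand": -1}
    - {"dr": [0,0,0],"offset": [0.3,0,0],"hand": -1}
    - {"dr": [0,0,0],"offset": [0,0,-0.35],"hand": -1}
    - {"dr": [0,0,0],"offset": [0,0,-0.35],"hand": -1}
    - {"dr": [0,0,0],"offset": [0,0.4,0],"hand": -1}
    - {"dr": [0,0,0],"offset": [0,0.4,0],"hand": -1}
    - {"dr": [0,0,0],"offset": [0,0.4,0],"hand": -1}
    - {"dr": [0,0,0.19],"offset": [0,0.14,0],"hand": -1}

```text
time_s: 8.95
eef_pos: [511.5, 270.6, 118.2]
ee_rot: [0.0, 0.17, 0.985, 0.0]
force: [-0.6, -0.9, -0.7]
grip_width: -0.003
grip_force: 0.0
```

Request:
arm_command:
  increments:
    - {"dr": [0,0,0.19],"offset": [0,0,0],"hand": -1}
    - {"dr": [0,0,0.19],"offset": [0,0,0],"hand": -1}
    - {"dr": [0,0,0.19],"offset": [0,0,0],"hand": -1}
    - {"dr": [0,0,0.19],"offset": [0,0,0],"hand": -1}
    - {"dr": [0,0,0.19],"offset": [0,0,0],"hand": -1}
    - {"dr": [0,0,0.19],"offset": [0,0,0],"hand": -1}
    - {"dr": [0,0,0.19],"offset": [0,0,0],"hand": -1}
    - {"dr": [0,0,0.19],"offset": [0,0,0],"hand": -1}

```text
time_s: 9.75
eef_pos: [511.6, 267.0, 118.2]
ee_rot: [-0.0, 0.697, 0.717, -0.0]
force: [0.3, 0.0, -0.9]
grip_width: 0.004
grip_force: 0.0
```

Request:
arm_command:
  increments:
    - {"dr": [0,0,0.19],"offset": [0,0,0],"hand": -1}
    - {"dr": [0,0,0.19],"offset": [0,0,0],"hand": -1}
    - {"dr": [0,0,0.19],"offset": [0,0,0],"hand": -1}
    - {"dr": [0,0,0.08],"offset": [0,0,0],"hand": -1}
    - {"dr": [0,0,0],"offset": [0,0,0],"hand": -1}
    - {"dr": [0,0,0],"offset": [0,0,0],"hand": -1}

```text
time_s: 10.35
eef_pos: [511.6, 267.0, 118.2]
ee_rot: [-0.0, 0.853, 0.521, -0.0]
force: [0.5, 0.2, -0.5]
grip_width: -0.001
grip_force: 0.0
```

```bash
cat >> h.py <<'E'
def arm(phi=164,R=66,d=45,z=37):  # tool-frame move to the push pose for arm angle phi
    P=np.load("P.npy"); s=ctrl.sense(); from scipy.spatial.transform import Rotation as Ro
    T=Ro.from_quat(s["ee_rot"],scalar_first=True).as_matrix(); a=np.radians(phi)
    g=rack(P,[-30+R*np.cos(a)+d*np.sin(a),68+R*np.sin(a)-d*np.cos(a),z])[0]
    yaw=np.degrees(np.arctan2(T[1,0],T[0,0])-P[2])
    print("shift units",(T.T@(g-s["eef_pos"])/120).round(3),"turn z units",round(-(((phi-90-yaw+180)%360)-180)/45,3))
E
python3 -c "
from h import *
where();arm()
import cv2
i=ctrl.camera_info('wrist');im=ctrl.capture('wrist');P=np.load('P.npy')
cv2.imwrite('pics/w3.png',im[:,:,::-1])
for a in (155,160,164,168,172): print(a,proj(i,rack(P,[[-30+r*np.cos(np.radians(a)),68+r*np.sin(np.radians(a)),67] for r in (45,65,94)])).round().tolist())
g=im.astype(int); m=((g.min(2)>200)).sum();print(m)
"
```

```text
t 10.35 rack xy -83.5 129.8 z 118.2 toolx yaw rack deg 73.93 zaxis [-0. -0. -1.] F [ 0.5  0.2 -0.5] j [0.28 0.5  1.45 0.   1.18 0.75] w -0.0
shift units [0.003 0.021 0.677] turn z units -0.001
155 [[352.0, 243.0], [329.0, 239.0], [296.0, 235.0]]
160 [[351.0, 247.0], [328.0, 245.0], [295.0, 243.0]]
164 [[351.0, 250.0], [328.0, 250.0], [295.0, 250.0]]
168 [[351.0, 253.0], [328.0, 255.0], [296.0, 257.0]]
172 [[351.0, 256.0], [329.0, 259.0], [296.0, 263.0]]
90824
```

Request:
arm_command:
  increments:
    - {"dr": [0,0,0],"offset": [0,0.02,0.35],"hand": -1}
    - {"dr": [0,0,0],"offset": [0,0,0.32],"hand": -1}
    - {"dr": [0,0,0],"offset": [-0.08,0,0],"hand": -1}
    - {"dr": [0,0,0],"offset": [-0.06,0,0],"hand": -1}
    - {"dr": [0,0,0],"offset": [-0.04,0,0],"hand": -1}
    - {"dr": [0,0,0],"offset": [0,0,0],"hand": -1}

```text
time_s: 11.0
eef_pos: [504.7, 246.3, 39.9]
ee_rot: [0.0, 0.854, 0.52, 0.001]
force: [0.5, 0.3, 0.2]
grip_width: 0.0
grip_force: 0.0
```

Request:
arm_command:
  increments:
    - {"dr": [0,0,0],"offset": [-0.04,0,0],"hand": -1}
    - {"dr": [0,0,0],"offset": [-0.04,0,0],"hand": -1}
    - {"dr": [0,0,0],"offset": [0,0,0],"hand": -1}

```text
time_s: 11.3
eef_pos: [499.7, 238.0, 38.5]
ee_rot: [0.0, 0.854, 0.52, 0.001]
force: [-0.2, 1.3, 0.5]
grip_width: 0.002
grip_force: 0.5
```

```bash
python3 -c "
from h import *
where();arm(d=16)"
```

```text
t 11.3 rack xy -89.6 99.1 z 38.5 toolx yaw rack deg 73.8 zaxis [ 0.001  0.001 -1.   ] F [-0.2  1.3  0.5] j [0.23 0.56 1.6  0.   0.98 0.71] w 0.0
shift units [ 0.021 -0.001  0.012] turn z units -0.004
```

Request:
arm_command:
  increments:
    - {"dr": [0,0,-0.127],"offset": [-0.056,-0.01,0],"hand": -1}
    - {"dr": [0,0,-0.127],"offset": [-0.056,-0.01,0],"hand": -1}
    - {"dr": [0,0,-0.127],"offset": [-0.056,-0.01,0],"hand": -1}
    - {"dr": [0,0,0],"offset": [0,0,0],"hand": -1}

```text
time_s: 11.7
eef_pos: [489.0, 220.6, 38.3]
ee_rot: [0.0, 0.767, 0.642, 0.0]
force: [-0.3, -0.3, 0.2]
grip_width: 0.004
grip_force: 0.2
```

```bash
python3 -c "
from h import *
where();arm(phi=181.2,d=14)"
```

```text
t 11.7 rack xy -96.8 80.0 z 38.3 toolx yaw rack deg 91.0 zaxis [ 0.001  0.    -1.   ] F [-0.3 -0.3  0.2] j [0.21 0.53 1.66 0.   0.95 0.38] w 0.0
shift units [0.005 0.004 0.01 ] turn z units -0.005
```

Request:
arm_command:
  increments:
    - {"dr": [0,0,-0.127],"offset": [-0.056,-0.01,0],"hand": -1}
    - {"dr": [0,0,-0.127],"offset": [-0.056,-0.01,0],"hand": -1}

```text
time_s: 11.9
eef_pos: [485.1, 208.3, 38.2]
ee_rot: [0.0, 0.699, 0.716, 0.001]
force: [1.7, 3.2, 1.4]
grip_width: -0.001
grip_force: 1.8
```

Request:
arm_command:
  increments:
    - {"dr": [0,0,-0.127],"offset": [-0.056,-0.01,0],"hand": -1}
    - {"dr": [0,0,-0.127],"offset": [-0.056,-0.01,0],"hand": -1}

```text
time_s: 12.1
eef_pos: [483.7, 194.7, 38.1]
ee_rot: [0.0, 0.624, 0.782, 0.001]
force: [1.9, 5.0, 0.8]
grip_width: -0.0
grip_force: 1.8
```

```bash
python3 -c "
from h import *
import cv2
where();arm(phi=204,d=14)
i=ctrl.camera_info('scene');P=np.load('P.npy');im=ctrl.capture('scene');g0=cv2.imread('pics/scene0.png')[:,:,::-1]
for a in range(150,260,8):
  p=proj(i,rack(P,[[-30+r*np.cos(np.radians(a)),68+r*np.sin(np.radians(a)),67] for r in (45,60,75,88)])).round().astype(int)
  print(a,[(im[v,u].tolist(),g0[v,u].tolist()) for u,v in p])
"
```

```text
t 12.1 rack xy -97.0 53.5 z 38.1 toolx yaw rack deg 113.89 zaxis [ 0.001  0.001 -1.   ] F [1.9 5.  0.8] j [ 0.16  0.5   1.7   0.    0.93 -0.07] w -0.0
shift units [0.    0.009 0.01 ] turn z units -0.002
150 [([78, 78, 76], [222, 222, 213]), ([18, 26, 27], [224, 221, 212]), ([136, 135, 129], [218, 214, 206]), ([133, 132, 128], [229, 227, 217])]
158 [([72, 73, 75], [196, 189, 183]), ([27, 24, 32], [217, 215, 205]), ([129, 128, 118], [211, 211, 200]), ([135, 130, 122], [217, 215, 204])]
166 [([70, 72, 73], [208, 213, 211]), ([29, 28, 33], [194, 195, 193]), ([131, 129, 121], [203, 204, 206]), ([138, 138, 128], [210, 213, 212])]
174 [([114, 116, 116], [236, 238, 237]), ([22, 24, 25], [175, 175, 178]), ([111, 106, 103], [176, 178, 178]), ([124, 127, 120], [169, 170, 170])]
182 [([184, 183, 171], [170, 172, 172]), ([111, 112, 113], [171, 174, 172]), ([20, 16, 21], [133, 132, 132]), ([120, 118, 115], [207, 201, 196])]
190 [([219, 217, 207], [177, 181, 177]), ([125, 130, 128], [181, 176, 166]), ([12, 11, 8], [183, 177, 168]), ([106, 105, 100], [184, 184, 173])]
198 [([139, 136, 135], [135, 14
[... 369 characters left out ...]
 120, 121], [100, 96, 92])]
222 [([121, 122, 122], [49, 50, 50]), ([137, 134, 134], [137, 136, 137]), ([143, 141, 139], [134, 135, 134]), ([75, 82, 80], [69, 74, 76])]
230 [([42, 51, 50], [46, 44, 52]), ([89, 91, 89], [52, 52, 49]), ([184, 183, 183], [171, 176, 173]), ([88, 93, 91], [91, 95, 95])]
238 [([56, 55, 61], [33, 30, 35]), ([55, 57, 61], [49, 49, 50]), ([196, 198, 195], [151, 155, 150]), ([99, 96, 96], [103, 101, 100])]
246 [([57, 63, 64], [34, 35, 35]), ([43, 43, 42], [60, 61, 58]), ([199, 200, 199], [109, 116, 110]), ([97, 97, 98], [86, 89, 90])]
254 [([55, 56, 54], [41, 41, 42]), ([158, 157, 160], [121, 125, 123]), ([162, 162, 164], [126, 125, 126]), ([75, 78, 82], [56, 55, 56])]
```

Request:
arm_command:
  increments:
    - {"dr": [0,0,-0.127],"offset": [-0.056,-0.007,0],"hand": -1}
    - {"dr": [0,0,-0.127],"offset": [-0.056,-0.007,0],"hand": -1}
    - {"dr": [0,0,-0.127],"offset": [-0.056,-0.007,0],"hand": -1}
    - {"dr": [0,0,-0.127],"offset": [-0.056,-0.007,0],"hand": -1}

```text
time_s: 12.55
eef_pos: [489.1, 168.4, 37.8]
ee_rot: [-0.001, 0.457, 0.889, -0.0]
force: [-3.2, 2.9, 3.0]
grip_width: 0.005
grip_force: 2.0
```

```bash
python3 -c "
from h import *
where();arm(phi=227,d=14)"
```

```text
t 12.55 rack xy -86.6 28.7 z 37.8 toolx yaw rack deg 136.68 zaxis [-0.002  0.    -1.   ] F [-3.2  2.9  3. ] j [ 0.1   0.5   1.71  0.    0.93 -0.52] w 0.0
shift units [-0.005  0.011  0.007] turn z units -0.007
```

Request:
arm_command:
  increments:
    - {"dr": [0,0,-0.08],"offset": [-0.036,0,0],"hand": -1}
    - {"dr": [0,0,-0.076],"offset": [-0.036,-0.003,0],"hand": -1}
    - {"dr": [0,0,-0.076],"offset": [-0.034,-0.004,0],"hand": -1}

```text
time_s: 12.85
eef_pos: [495.7, 157.9, 37.4]
ee_rot: [-0.002, 0.375, 0.927, -0.001]
force: [-6.6, 2.3, 3.0]
grip_width: 0.001
grip_force: 3.3
```

Request:
arm_command:
  increments:
    - {"dr": [0,0,-0.076],"offset": [-0.034,-0.004,0],"hand": -1}
    - {"dr": [0,0,-0.076],"offset": [-0.034,-0.004,0],"hand": -1}

```text
time_s: 13.05
eef_pos: [500.4, 151.9, 37.3]
ee_rot: [-0.003, 0.319, 0.948, -0.001]
force: [-7.7, 0.9, 3.8]
grip_width: 0.001
grip_force: 3.4
```

```bash
python3 -c "
from h import *
where();arm(phi=244.5,d=14)"
```

```text
t 13.05 rack xy -72.4 14.7 z 37.3 toolx yaw rack deg 153.87 zaxis [-0.006 -0.    -1.   ] F [-7.7  0.9  3.8] j [ 0.07  0.51  1.69  0.    0.94 -0.85] w 0.0
shift units [-0.011  0.003  0.003] turn z units -0.014
```

Request:
arm_command:
  increments:
    - {"dr": [0,0,-0.076],"offset": [-0.036,-0.003,0],"hand": -1}
    - {"dr": [0,0,-0.06],"offset": [-0.03,-0.003,0],"hand": -1}

```text
time_s: 13.25
eef_pos: [507.1, 146.4, 37.3]
ee_rot: [-0.002, 0.268, 0.963, -0.001]
force: [-5.4, -0.4, 1.0]
grip_width: -0.006
grip_force: 2.1
```

Request:
arm_command:
  increments:
    - {"dr": [0,0,-0.06],"offset": [-0.028,-0.003,0],"hand": -1}
    - {"dr": [0,0,-0.06],"offset": [-0.028,-0.003,0],"hand": -1}

```text
time_s: 13.45
eef_pos: [512.7, 142.3, 37.2]
ee_rot: [-0.002, 0.223, 0.975, -0.001]
force: [-3.4, -0.8, 0.2]
grip_width: -0.003
grip_force: 1.6
```

```bash
python3 -c "
from h import *
where();arm(phi=256,d=14)"
```

```text
t 13.45 rack xy -58.4 7.7 z 37.2 toolx yaw rack deg 165.36 zaxis [-0.004 -0.001 -1.   ] F [-3.4 -0.8  0.2] j [ 0.05  0.53  1.67 -0.    0.95 -1.07] w -0.0
shift units [ 0.008 -0.005  0.002] turn z units -0.014
```

Request:
arm_command:
  increments:
    - {"dr": [0,0,-0.076],"offset": [-0.03,-0.008,0],"hand": -1}
    - {"dr": [0,0,-0.076],"offset": [-0.03,-0.008,0],"hand": -1}
    - {"dr": [0,0,-0.076],"offset": [-0.03,-0.006,0],"hand": -1}

```text
time_s: 13.75
eef_pos: [522.1, 136.1, 37.2]
ee_rot: [-0.002, 0.134, 0.991, -0.0]
force: [-3.6, 0.8, -1.7]
grip_width: 0.0
grip_force: 1.7
```

```bash
python3 -c "
from h import *
where();arm(phi=270,d=14)"
```

```text
t 13.75 rack xy -48.1 3.4 z 37.2 toolx yaw rack deg 175.64 zaxis [-0.004 -0.    -1.   ] F [-3.6  0.8 -1.7] j [ 0.04  0.54  1.64  0.    0.96 -1.26] w 0.0
shift units [-0.035 -0.009  0.002] turn z units -0.097
```

Request:
arm_command:
  increments:
    - {"dr": [0,0,-0.05],"offset": [-0.016,-0.004,0],"hand": -1}
    - {"dr": [0,0,-0.045],"offset": [-0.012,-0.003,0],"hand": -1}

```text
time_s: 13.95
eef_pos: [524.1, 134.6, 37.0]
ee_rot: [-0.003, 0.098, 0.995, -0.0]
force: [-9.3, 2.2, 2.4]
grip_width: -0.003
grip_force: 4.9
```

Request:
arm_command:
  increments:
    - {"dr": [0,0,0],"offset": [-0.009,0,0],"hand": -1}
    - {"dr": [0,0,0],"offset": [0,0,0],"hand": -1}

```text
time_s: 14.15
eef_pos: [524.2, 134.6, 36.9]
ee_rot: [-0.004, 0.098, 0.995, -0.0]
force: [-10.4, 2.2, 3.5]
grip_width: 0.001
grip_force: 5.6
```

```bash
python3 -c "
from h import *
where();arm(phi=270,d=14)"
```

```text
t 14.15 rack xy -45.7 2.4 z 36.9 toolx yaw rack deg 179.79 zaxis [-0.008  0.    -1.   ] F [-10.4   2.2   3.5] j [ 0.03  0.54  1.64  0.    0.97 -1.34] w 0.0
shift units [-0.014 -0.003 -0.001] turn z units -0.005
```

Request:
arm_command:
  increments:
    - {"dr": [0,0,0],"offset": [-0.012,0,0],"hand": -1}
    - {"dr": [0,0,0],"offset": [0,0,0],"hand": -1}

```text
time_s: 14.35
eef_pos: [524.5, 134.5, 36.7]
ee_rot: [-0.006, 0.098, 0.995, -0.001]
force: [-17.6, 2.8, 7.0]
grip_width: -0.0
grip_force: 8.2
```

Request:
arm_command:
  increments:
    - {"dr": [0,0,0],"offset": [0.05,0,0],"hand": -1}
    - {"dr": [0,0,0],"offset": [0.2,0,0],"hand": -1}
    - {"dr": [0,0,0],"offset": [0.2,0,0],"hand": -1}
    - {"dr": [0,0,0],"offset": [0,0,-0.35],"hand": -1}
    - {"dr": [0,0,0],"offset": [0,0,-0.35],"hand": -1}
    - {"dr": [0,0,0],"offset": [0.35,0,-0.35],"hand": -1}
    - {"dr": [0,0,0],"offset": [0,0,-0.3],"hand": -1}
    - {"dr": [0,0,0],"offset": [0,0,0],"hand": -1}

```text
time_s: 15.15
eef_pos: [442.5, 151.3, 197.7]
ee_rot: [0.004, 0.098, 0.995, 0.001]
force: [0.5, 0.1, -0.3]
grip_width: -0.001
grip_force: 0.0
```

```bash
python3 -c "
from h import *
import cv2
where()
cv2.imwrite('pics/s5.png',cv2.resize(ctrl.capture('scene')[190:310,290:450,::-1],(800,600),interpolation=cv2.INTER_CUBIC))
i=ctrl.camera_info('scene');P=np.load('P.npy')
for a in (255,260,265,270): print(a,((proj(i,rack(P,[[-30+94*np.cos(np.radians(a)),68+94*np.sin(np.radians(a)),67]]))-[290,190])*5).round())"
```

```text
t 15.15 rack xy -129.1 3.0 z 197.7 toolx yaw rack deg 179.84 zaxis [ 0.008  0.    -1.   ] F [ 0.5  0.1 -0.3] j [ 0.08  0.19  1.68 -0.    1.26 -1.3 ] w -0.0
255 [[294. 241.]]
260 [[317. 238.]]
265 [[339. 233.]]
270 [[360. 227.]]
```

View pics/s5.png

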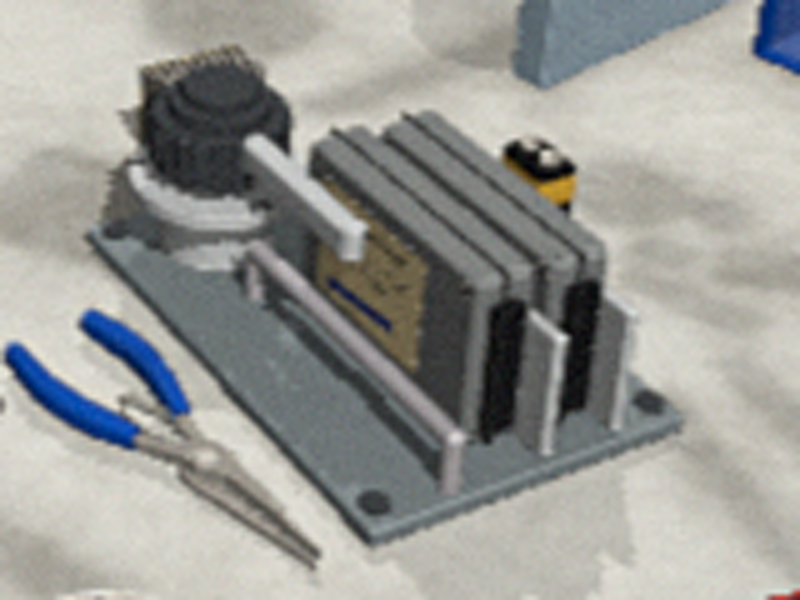

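The final crop shows the front module upright against the wall. The keeper arm is parallel to it and its tip is at (355,230), against a predicted (360,227) for the locked angle. The force rose to 17 N without further movement, so it is on the stop, and everything else is undisturbed.

```bash
python3 -c "
from rig import ctrl
print(ctrl.finish_job())"
```

```text
the job is handed in; nothing more can be done
None
```

The front module is upright against the slot wall, the collar is past its detent and on its stop at the locked mark, and the job is handed in (about 15 s, peak measured force about 19 N); the first push at the module slid over its top edge and let it settle back on the rail, and a second, lower push tipped it upright.

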